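# Run the tin shaker with its spring-return bayonet key

## Task

The small tin shaker in the black tray runs only while its bayonet key is held over. Pull the drawer of the small cabinet out to its stop and leave it open, take out the key, push it fully down into the socket on the shaker's control box with its cross pin through the slot, and turn it a quarter turn clockwise (seen from above) against the spring, up to the stop. Finish while holding the key gripped and turned there, and leave the other things where they are.

Things in the scene. Friction and masses are not known exactly. Their poses are not given: they have to be found in the camera images.
- cabinet: Fixed grey one-drawer cabinet on the bench, 180 mm wide, 96 tall, 190 deep. Frame: z up, origin at bench height where the key stands once the drawer is fully out (before that the key stands 140 mm behind it, at x = +140 mm, y = 0). The drawer slides out along the frame's -x. Shut drawer's face at x = +68 mm, shell x = +80 to +270 mm.
- drawer (a joint): How far the drawer is pulled out, in m: 0 shut (as at the start), 0.140 at its stop. Friction about 1.5 N; it stays where it is left. Its side walls end 45 mm above the bench, 75 mm beside the key; its front panel is 94 mm tall, 11 mm thick, its inner face 61 mm in front of the key.
- drawer_handle (a point): Middle of the drawer's horizontal bar handle (moves with the drawer): a steel bar about 10 mm thick, 90 mm long along the cabinet's y, 66 mm above the bench, its centre line 35 mm in front of the drawer's face, free above and below.
- key: The loose bayonet key, 71 mm tall, about 0.12 kg, upright in the drawer, its collar on a black ring, turned up to 0.5 rad. Origin: centre of its lower end, at first 13 mm above the bench; z up, x along its cross pin. Round nose 16 mm wide, tapered tip, 0 to 22.5 mm up; cross pin 9 mm thick, 46 mm long, axis 18.5 mm up; above it a stem that widens to 22 mm, up to 31 mm; collar 56 mm wide, 31 to 35 mm.
- key_grip (a point): Point on the axis of the key's flat black grip, at the height to take it, 57 mm above the key's lower end; axes as the key's. The grip is 44 mm long along x (above the cross pin), 14 mm thick along y, and reaches from the collar (22 mm below this point) to 14 mm above it.
- socket (a point): Centre of the key socket's mouth, on the flat top, 66 mm above the bench, of the fixed shaker's control box (132 mm square). z up, x along the entry slot. Opening in the 6 mm top plate: a hole 29 mm wide with a slot 54 mm long, 15 mm wide through it; the key goes in either way round with its pin along x.
- plunger (a joint): How far the spring plunger in the socket (16 mm wide, seen down the hole) is pressed, m: 0 at rest, 0.014 with the key home. It meets the key's nose 17 mm below the mouth and pushes back with 2.5 to 4.7 N. The key can turn once its lower end is 29 mm below the mouth (pin under the plate); its collar lands on the top at 31 mm.
- rotor (a joint): Turn of the sprung rotor in the socket that takes the pin, in rad, clockwise seen from above: 0 at rest (in line with the entry slot), 1.28 at its stop. The pin has about 0.15 rad of play each way, so the key itself has turned about 1.43 rad at the stop. The return spring grows from 0.04 to 0.14 N m and turns the key back if let go.
- shaker: Fixed small grey tin shaker standing in the big black tray (tray walls 75 mm above the bench); origin 62 mm straight below the socket, axes as the socket's. Control box with the socket; to its left (y = +66 to +180 mm) a low platform with a closed metal tin, 64 mm wide, top 82 mm above the origin, its near side 93 mm from the socket's axis, between two short steel rods.
- weight: Bystander, to be left where it is: 34 mm wide and 46 mm tall brass-coloured knobbed weight on the bench behind the tray. Origin at the centre of its underside.
- tin: Bystander, to be left where it is: 59 mm wide, 36 mm tall open metal tin on the bench behind the tray. Origin at the centre of its underside.
- stopwatch: Bystander, to be left where it is: white stopwatch, 62 x 62 x 21 mm, lying on top of the cabinet. Origin at the centre of its underside.
- calculator: Bystander, to be left where it is: pocket calculator, 125 x 78 x 17 mm, flat on the bench. Origin at the centre of its underside.
- marker: Bystander, to be left where it is: felt marker, 128 mm long, 16 mm thick, lying on the bench left of the black tray. Origin at the centre of its underside.

How it is judged:
By the outcome, as a careful person would: the job done as asked, in the order asked, and still so for the second after the job is handed in, while the arm keeps its last pose, push and grip.
It also fails if it takes over 61 s, if anything falls off the work surface, if the arm or the gripper's body presses on something with over 40 N, if the wrist force passes 120 N, or if a joint passes its speed limit or range.

## Robot

A 7-joint arm with a two-finger parallel gripper is mounted at the origin on a cart in front of the work surface, level with it; the furniture and walls round the work are solid. World frame = base frame: x ahead of the robot, y to its left, z up, the work surface at z = 0. Lengths are in m, angles in rad, forces in N, time in s.
With the tool pointing down it reaches from about 0.35 to 0.9 m from the base axis. Payload 8.1 kg.
Tool frame: the origin (TCP) lies between the finger pads; the fingertips stand 14 mm ahead of it and the grasp point (between the pads) lies 5 mm behind it; z points along the fingers, y is the line along which they close (so a half turn about z gives the same grasp; the last joint's range is limited). The gripper opens to 92 mm and grips with 3 to 60 N. Pads are 19 mm wide; open, the fingers measure 130 mm over their backs; the gripper's body (75 mm by 190 mm) begins 47 mm behind the grasp point.
Start: joints at [1.091, 0.434, 0.025, 1.573, -0.012, 1.134, -0.075], TCP at [0.23, -0.581, 0.241] pointing down, gripper open.
Joint ranges: [-2.62, 2.62], [-0.44, 2.09], [-1.27, 1.32], [0.08, 2.57], [-1.32, 4.46], [0.12, 2], [-2.74, 2.74]. Speed limits (rad/s): [2.22, 2.22, 3.01, 3.01, 3.14, 3.14, 3.14].

## Interface

Orientations are given as a rotation vector (axis times angle).
In Python, from cell import telemetry, imaging, job gives the robot as it stands. The module is installed in compiled form; this text tells all that it offers.
- The arm moves only by the tool drive_tool, never from a script. Its argument "series" is a list of rows, each an object of numbers: "ax", "ay", "az": the turn, a rotation vector about the tool's x, y, z in degrees; "tx", "ty", "tz": the shift along the tool's x, y, z in cm; "hand": the opening, from 0 (shut) to 1 (fully open). A call has 1 to 12 rows; each row shifts and turns the commanded pose from where the row before left it, along the tool's axes as they then stand; what a row does not reach is not made up. A row lasts 1/10 s, in which the tool goes at most 50 mm and 8.59 degrees, less where a joint would pass 70% of its speed; a pose out of reach is approached as far as the arm can. A call is refused whole if a number of a shift passes 5 or a number of a turn 8.59, either way. A call with a gripper value outside its range is refused whole. The fingers move at their own pace and stop on an object; "grip_force" is the grip in N (left out, the last holds). Time passes only in rows, so rows that do not move let the fingers close. It gives the time, the measured TCP pose, the force, the opening and the grip force at its end, in the units of the state.
- telemetry.get_state(): the state, without advancing time (a new reading comes with each control period).
- imaging.get_image(name): name is "scene" or "top" or "wrist"; returns a dict with "image" (384x512x3 uint8, red, green, blue), "mtx" (3x3 intrinsics, pixels), "world_from_camera" (4x4, takes a point from camera to world coordinates). Camera axes: x right, y down, z forward; pixel columns grow to the right and rows downward; lengths in m; the calibration is good to about 2 mm. A picture is of the moment at which its call begins. There is no depth.
- job.close_job(): hands the job in; it is judged then, once.
The state is a dict: "time": time; "q": joint angles; "joint_velocities": joint speeds; "joint_torque": joint torques, N m; "tcp_pos": TCP position; "tcp_rot": TCP orientation; "wrist_force": force on the tool from outside, world axes, zero at the start; "moment": the same for the moment, N m; "finger_gap": finger opening in m; "grasp_force": force on a finger pad.
Only numpy, scipy, OpenCV 4.12 (cv2) and the standard library are available. Lean on these libraries where they do the work, as an engineer would, in place of code of your own. Each camera call takes 0.05 s, during which the arm holds its last target. There are 200 camera calls.

## Working session

There is one attempt and no reset: what is moved stays moved. The work goes in short steps, Python scripts to look and compute and a tool call to move; the robot and the scene stay as the last step left them, time stands still between calls to the robot, and variables do not carry over. Pictures are saved under pics/ and viewed, at most 10 in all, crops included, and the job is handed in when it is done.

Besides the shell and the picture viewer there is one more tool, called after ">>>" as name(argument=value, ...), one argument or row to a line, values as JSON. drive_tool: Moves the arm, as the interface text tells. Its arguments: {"type":"object","properties":{"series":{"type":"array"},"grip_force":{"type":"number"}},"required":["series"]}

```bash
mkdir -p pics; cat > h.py <<'E'
import numpy as np, cv2
from scipy.spatial.transform import Rotation as R
from cell import telemetry, imaging, job
def img(n,f=None):
    d=imaging.get_image(n); 
    if f: cv2.imwrite('pics/'+f,cv2.cvtColor(d['image'],cv2.COLOR_RGB2BGR))
    return d
def ray(d,u,v):
    T=d['world_from_camera']; r=np.linalg.inv(d['mtx'])@[u,v,1]
    return T[:3,3],T[:3,:3]@r
def onz(d,u,v,z):
    o,r=ray(d,u,v); return o+r*(z-o[2])/r[2]
def proj(d,p):
    T=np.linalg.inv(d['world_from_camera']); c=T[:3,:3]@np.array(p)+T[:3,3]; q=d['mtx']@c; return q[:2]/q[2]
def tool(s=None):
    s=s or telemetry.get_state(); return np.array(s['tcp_pos']),R.from_rotvec(s['tcp_rot'])
E
python3 - <<'E'
from h import *
a=img('scene','s1.png');b=img('top','t1.png')
for d in(a,b): print(np.round(d['world_from_camera'],3).tolist(),d['mtx'].tolist())
p,r=tool();print(p,r.as_matrix().round(3))
import pickle;pickle.dump((a,b),open('v1.pkl','wb'))
x=np.hstack([a['image'],b['image']])
E
```

```text
[[-0.514, -0.56, 0.649, -0.363], [-0.858, 0.332, -0.393, 0.5], [0.004, -0.759, -0.651, 1.044], [0.0, 0.0, 0.0, 1.0]] [[376.87636274228896, 0.0, 258.6029904227668], [0.0, 376.87636274228896, 190.98198410718533], [0.0, 0.0, 1.0]]
[[0.025, -0.984, 0.176, 0.312], [-1.0, -0.027, -0.008, -0.082], [0.013, -0.176, -0.984, 1.491], [0.0, 0.0, 0.0, 1.0]] [[370.6654073340924, 0.0, 254.95826786353257], [0.0, 370.6654073340924, 189.74783712383413], [0.0, 0.0, 1.0]]
[ 0.22976358 -0.5807843   0.24003286] [[ 0.93   0.368 -0.001]
 [ 0.368 -0.93   0.001]
 [-0.    -0.001 -1.   ]]
```

View pics/s1.png

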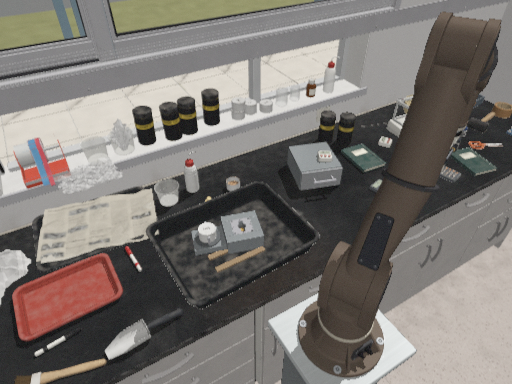

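View pics/t1.png

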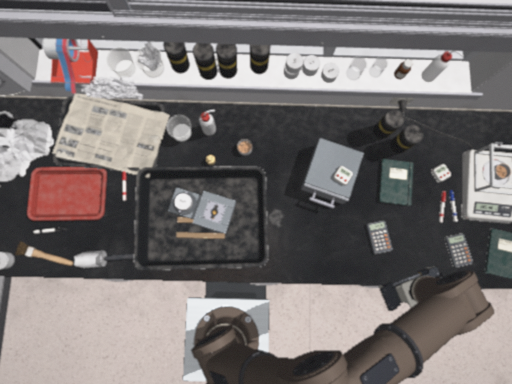

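Scene: the cabinet is at (315,165) and the shaker in the tray at (240,230). In the top view the cabinet is at (335,172) with its handle at (316,207), and the control box is at (213,212) with the socket in its middle. I'll enlarge both.

```bash
python3 - <<'E'
import pickle,cv2,numpy as np
a,b=pickle.load(open('v1.pkl','rb'))
A=b['image'][130:220,290:375]; B=b['image'][180:250,165:245]; C=a['image'][135:200,280:350]; D=a['image'][205:265,185:275]
s=lambda i:cv2.resize(i[:, :, ::-1],(400,300),interpolation=cv2.INTER_CUBIC)
cv2.imwrite('pics/c1.png',np.vstack([np.hstack([s(A),s(B)]),np.hstack([s(C),s(D)])]))
E
```

```text
(no output)
```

View pics/c1.png

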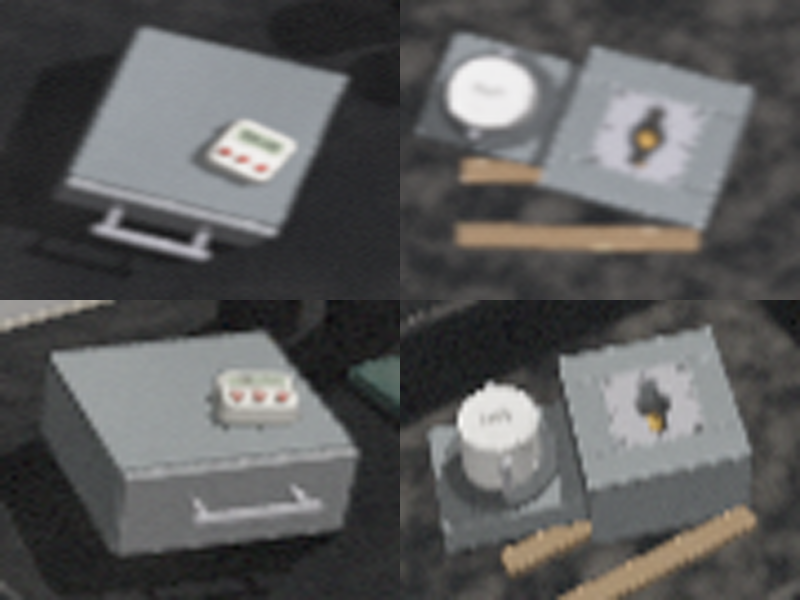

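The crops show the cabinet's top corners and handle, and the box top with its slot running away from the robot and the yellow plunger in the middle. The tin is to its left. I'll turn these pixels into poses.

```bash
python3 - <<'E'
from h import *
import pickle
a,b=pickle.load(open('v1.pkl','rb'))
f=lambda X,Y:(290+X*.2125,130+Y*.3)
bl,br=[onz(b,*f(*p),.096) for p in((140,27),(350,75))]
fl,fr=[onz(b,*f(*p),.095) for p in((68,180),(275,235))]
h1,h2=[onz(b,*f(*p),.071) for p in((95,230),(208,256))]
print('cab',bl,br,fl,fr,'h',h1,h2,(h1+h2)/2)
xa=(bl+br-fl-fr)[:2]; print('yaw',np.arctan2(xa[1],xa[0]), 'len',np.linalg.norm(xa)/2,'w',np.linalg.norm(bl-br),np.linalg.norm(fl-fr))
ya=(h1-h2);print('hyaw',np.arctan2(-ya[0],ya[1]), np.linalg.norm(ya))
g=lambda X,Y:(165+X*.2,180+Y*.2333)
P=[onz(b,*g(*p),.066) for p in((192,47),(353,88),(307,226),(140,184))]
print('box',np.mean(P,0),onz(b,*g(247,138),.066))
x=P[0]+P[1]-P[2]-P[3];y=P[0]+P[3]-P[1]-P[2];print(np.arctan2(x[1],x[0]),np.arctan2(-y[0],y[1]),np.linalg.norm(x)/2,np.linalg.norm(y)/2)
d=lambda X,Y:(185+(X)*90/400,205+(Y)*60/300)
print('scene box',np.mean([onz(a,*d(*p),.066) for p in((160,57),(312,28),(350,155),(190,187))],0))
c=lambda X,Y:(280+X*70/400,135+Y*65/300)
print('scene handle',[onz(a,*c(*p),.069) for p in((195,218),(322,210))])
print([onz(a,*c(*p),.096) for p in((50,52),(265,32),(355,152),(125,172))])
E
```

```text
cab [ 0.77505429 -0.34306375  0.096     ] [ 0.72150791 -0.5175498   0.096     ] [ 0.5897029  -0.28326843  0.095     ] [ 0.53014108 -0.45163572  0.095     ] h [ 0.53574754 -0.30913805  0.071     ] [ 0.50772415 -0.40222601  0.071     ] [ 0.52173585 -0.35568203  0.071     ]
yaw -0.32207700954845714 len 0.19856954906526975 w 0.1825173930127898 0.17859214410752272
hyaw -0.2924124772376278 0.09721459996368866
box [0.47707885 0.05965227 0.066     ] [0.4749557  0.06036778 0.066     ]
-0.25176802396440523 -0.260691775530313 0.12944968499749424 0.13251306762884857
scene box [0.47797559 0.06089634 0.066     ]
scene handle [array([ 0.54103703, -0.31130238,  0.069     ]), array([ 0.50342922, -0.39686495,  0.069     ])]
[array([ 0.77790265, -0.34623806,  0.096     ]), array([ 0.71970524, -0.51397288,  0.096     ]), array([ 0.53178124, -0.44667511,  0.096     ]), array([ 0.59332357, -0.28494657,  0.096     ])]
```

>>> drive_tool(
  series=[
    {"az":-8.4},
    {"az":-8.4},
    {"az":-8.4},
    {"az":-8.4},
    {"az":-8.4},
    {"az":-8.4},
  ],
)

```text
invalid input
```

>>> drive_tool(
  series=[
    {"tx":4.05,"ty":2.48,"tz":0.5,"hand":0.43},
    {"tx":4.05,"ty":2.48,"tz":0.5},
    {"tx":4.05,"ty":2.48,"tz":0.5},
    {"tx":4.05,"ty":2.48,"tz":0.5},
    {"tx":4.05,"ty":2.48,"tz":0.5},
    {"tx":4.05,"ty":2.48,"tz":0.5},
    {"tx":4.05,"ty":2.48,"tz":0.5},
    {"tx":4.05,"ty":2.48,"tz":0.5},
    {},
    {},
  ],
)

```text
invalid input
```

```bash
cat >> h.py <<'E'
def goto(p,yaw=None):
    "shift (cm) in the tool frame to reach world p, and turn about tool z (deg) to tool-x yaw"
    t,r=tool(); m=r.as_matrix(); y=np.arctan2(m[1,0],m[0,0])
    print('tcp',t.round(4),'yaw',round(y,3),'z',m[:,2].round(3),'shift cm',(r.inv().apply(np.array(p)-t)*100).round(2))
    if yaw is not None: print('az',round(np.degrees(-(yaw-y)),1))
E
python3 - <<'E'
from h import *
goto((.519,-.334,.070),1.256)
s=telemetry.get_state();print(s['finger_gap'],np.round(s['q'],2),s['time'])
img('wrist','w1.png')
E
```

```text
tcp [ 0.2298 -0.5808  0.24  ] yaw 0.377 z [-0.001  0.001 -1.   ] shift cm [ 35.98 -12.28  17.02]
az -50.4
0.09165768721469399 [ 1.09  0.44  0.02  1.57 -0.01  1.13 -0.08] 0.1
```

View pics/w1.png

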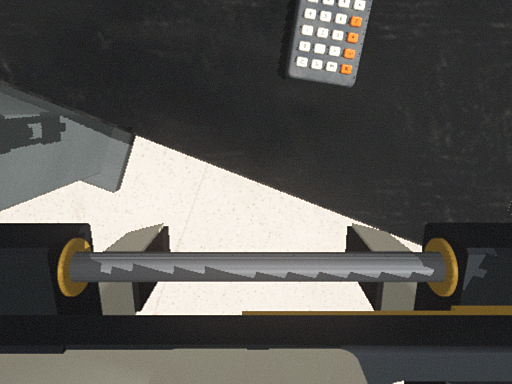

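The calls were refused, so the arm hasn't moved. This view only shows the calculator at (330,40) and the fingers at (130,270) and (385,270). Each row probably needs all of its keys.

>>> drive_tool(
  series=[
    {"ax":0,"ay":0,"az":-8.4,"tx":0,"ty":0,"tz":0,"hand":1},
    {"ax":0,"ay":0,"az":-8.4,"tx":0,"ty":0,"tz":0,"hand":1},
    {"ax":0,"ay":0,"az":-8.4,"tx":0,"ty":0,"tz":0,"hand":1},
    {"ax":0,"ay":0,"az":-8.4,"tx":0,"ty":0,"tz":0,"hand":1},
    {"ax":0,"ay":0,"az":-8.4,"tx":0,"ty":0,"tz":0,"hand":1},
    {"ax":0,"ay":0,"az":-8.4,"tx":0,"ty":0,"tz":0,"hand":1},
  ],
)

```text
time: 0.75
tcp_pos: [0.2298, -0.581, 0.2404]
tcp_rot: [-2.536, -1.853, -0.0]
wrist_force: [0.2, -0.2, -0.4]
finger_gap: 0.0919
grasp_force: 0.0
```

>>> drive_tool(
  series=[
    {"ax":0,"ay":0,"az":0,"tx":4.05,"ty":2.48,"tz":0.5,"hand":0.43},
    {"ax":0,"ay":0,"az":0,"tx":4.05,"ty":2.48,"tz":0.5,"hand":0.43},
    {"ax":0,"ay":0,"az":0,"tx":4.05,"ty":2.48,"tz":0.5,"hand":0.43},
    {"ax":0,"ay":0,"az":0,"tx":4.05,"ty":2.48,"tz":0.5,"hand":0.43},
    {"ax":0,"ay":0,"az":0,"tx":4.05,"ty":2.48,"tz":0.5,"hand":0.43},
    {"ax":0,"ay":0,"az":0,"tx":4.05,"ty":2.48,"tz":0.5,"hand":0.43},
    {"ax":0,"ay":0,"az":0,"tx":4.05,"ty":2.48,"tz":0.5,"hand":0.43},
    {"ax":0,"ay":0,"az":0,"tx":4.05,"ty":2.48,"tz":0.5,"hand":0.43},
    {"ax":0,"ay":0,"az":0,"tx":0,"ty":0,"tz":0,"hand":0.43},
    {"ax":0,"ay":0,"az":0,"tx":0,"ty":0,"tz":0,"hand":0.43},
  ],
)

```text
time: 1.75
tcp_pos: [0.5195, -0.333, 0.2001]
tcp_rot: [-2.538, -1.85, 0.0]
wrist_force: [-0.6, -0.6, -0.0]
finger_gap: 0.0394
grasp_force: 0.0
```

```bash
python3 - <<'E'
from h import *
goto((.519,-.334,.070),1.256)
s=telemetry.get_state();print(s['finger_gap'],np.round(s['q'],2),s['time'])
d=img('wrist','w2.png'); print(d['mtx'],proj(d,(.522,-.356,.066)),proj(d,(.519,-.334,.056)),proj(d,(.536,-.3132,.066)),proj(d,(.508,-.3988,.066)))
import pickle;pickle.dump(d,open('w2.pkl','wb'))
E
```

```text
tcp [ 0.5195 -0.333   0.2001] yaw 1.26 z [-0.001  0.001 -1.   ] shift cm [-1.200e-01 -1.000e-02  1.301e+01]
az 0.2
0.0393607977546884 [ 0.66  0.47 -0.26  1.63  0.13  1.06  0.05] 1.75
[[324.8553038    0.         257.28466879]
 [  0.         324.8553038  194.36049177]
 [  0.           0.           1.        ]] [268.25628133 213.17271193] [257.62567347 188.9710068 ] [268.96683668 163.59552538] [267.59807668 259.09726193]
```

View pics/w2.png

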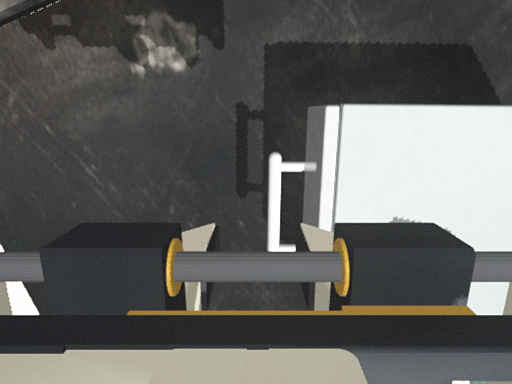

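The handle bar shows at column 274, rows 153–250, about 6 px to the right of the prediction. I'll shift 5 mm toward the cabinet, go down, and look at the force.

>>> drive_tool(
  series=[
    {"ax":0,"ay":0,"az":0,"tx":0.5,"ty":0.4,"tz":4,"hand":0.43},
    {"ax":0,"ay":0,"az":0,"tx":0,"ty":0,"tz":3,"hand":0.43},
    {"ax":0,"ay":0,"az":0,"tx":0,"ty":0,"tz":2,"hand":0.43},
    {"ax":0,"ay":0,"az":0,"tx":0,"ty":0,"tz":2,"hand":0.43},
    {"ax":0,"ay":0,"az":0,"tx":0,"ty":0,"tz":1,"hand":0.43},
    {"ax":0,"ay":0,"az":0,"tx":0,"ty":0,"tz":1,"hand":0.43},
    {"ax":0,"ay":0,"az":0,"tx":0,"ty":0,"tz":0,"hand":0.43},
  ],
)

```text
time: 2.5
tcp_pos: [0.5232, -0.3315, 0.0699]
tcp_rot: [-2.542, -1.844, 0.001]
wrist_force: [-0.2, 0.1, -0.2]
finger_gap: 0.0393
grasp_force: 0.0
```

>>> drive_tool(
  series=[
    {"ax":0,"ay":0,"az":0,"tx":0,"ty":0,"tz":0,"hand":0.02},
    {"ax":0,"ay":0,"az":0,"tx":0,"ty":0,"tz":0,"hand":0.02},
    {"ax":0,"ay":0,"az":0,"tx":0,"ty":0,"tz":0,"hand":0.02},
    {"ax":0,"ay":0,"az":0,"tx":0,"ty":0,"tz":0,"hand":0.02},
    {"ax":0,"ay":0,"az":0,"tx":0,"ty":0,"tz":0,"hand":0.02},
  ],
  grip_force=20,
)

```text
time: 3.0
tcp_pos: [0.5248, -0.3313, 0.0715]
tcp_rot: [2.541, 1.845, 0.001]
wrist_force: [1.6, -0.8, 4.1]
finger_gap: 0.0103
grasp_force: 20.0
```

>>> drive_tool(
  series=[
    {"ax":0,"ay":0,"az":0,"tx":0,"ty":-0.8,"tz":0,"hand":0.02},
    {"ax":0,"ay":0,"az":0,"tx":0,"ty":-1.5,"tz":0,"hand":0.02},
    {"ax":0,"ay":0,"az":0,"tx":0,"ty":-1.5,"tz":0,"hand":0.02},
    {"ax":0,"ay":0,"az":0,"tx":0,"ty":-1.5,"tz":0,"hand":0.02},
    {"ax":0,"ay":0,"az":0,"tx":0,"ty":-1.5,"tz":0,"hand":0.02},
    {"ax":0,"ay":0,"az":0,"tx":0,"ty":-1.5,"tz":0,"hand":0.02},
    {"ax":0,"ay":0,"az":0,"tx":0,"ty":-1.5,"tz":0,"hand":0.02},
    {"ax":0,"ay":0,"az":0,"tx":0,"ty":-1.5,"tz":0,"hand":0.02},
    {"ax":0,"ay":0,"az":0,"tx":0,"ty":-1.5,"tz":0,"hand":0.02},
    {"ax":0,"ay":0,"az":0,"tx":0,"ty":-0.8,"tz":0,"hand":0.02},
    {"ax":0,"ay":0,"az":0,"tx":0,"ty":0,"tz":0,"hand":0.02},
  ],
)

```text
time: 4.1
tcp_pos: [0.4014, -0.2906, 0.0724]
tcp_rot: [2.531, 1.841, 0.013]
wrist_force: [21.0, -6.3, -12.9]
finger_gap: 0.0102
grasp_force: 20.0
```

>>> drive_tool(
  series=[
    {"ax":0,"ay":0,"az":0,"tx":0,"ty":0.4,"tz":0,"hand":0.02},
    {"ax":0,"ay":0,"az":0,"tx":0,"ty":0,"tz":0,"hand":0.25},
    {"ax":0,"ay":0,"az":0,"tx":0,"ty":0,"tz":0,"hand":0.25},
    {"ax":0,"ay":0,"az":0,"tx":0,"ty":0,"tz":0,"hand":0.25},
    {"ax":0,"ay":0,"az":0,"tx":0,"ty":0,"tz":-2,"hand":0.25},
    {"ax":0,"ay":0,"az":0,"tx":0,"ty":0,"tz":-5,"hand":0.25},
    {"ax":0,"ay":0,"az":0,"tx":0,"ty":0,"tz":-5,"hand":1},
    {"ax":0,"ay":0,"az":0,"tx":0,"ty":0,"tz":-4,"hand":1},
  ],
)

```text
time: 4.9
tcp_pos: [0.398, -0.2897, 0.2329]
tcp_rot: [-2.542, -1.846, 0.0]
wrist_force: [1.1, -0.9, -0.7]
finger_gap: 0.0347
grasp_force: 0.0
```

```bash
python3 - <<'E'
from h import *
goto((.492,-.346,.22),2.83)
s=telemetry.get_state();print(s['wrist_force'],np.round(s['q'],2),s['time'])
import pickle
d=img('top');pickle.dump(d,open('t2.pkl','wb'));w=img('wrist');pickle.dump(w,open('w3.pkl','wb'))
c=cv2.resize(d['image'][140:230,270:370],(400,360),interpolation=cv2.INTER_CUBIC)
w=cv2.resize(w['image'],(400,300))
x=np.zeros((360,800,3),np.uint8);x[:,:400]=c;x[:300,400:]=w
cv2.imwrite('pics/p2.png',x[:,:,::-1])
E
```

```text
tcp [ 0.398  -0.2897  0.2329] yaw 1.256 z [-0.  0. -1.] shift cm [-2.44 10.68  1.29]
az -90.2
[ 1.07739438 -0.92994239 -0.69760962] [ 0.77  0.25 -0.3   1.88  0.09  1.03  0.12] 4.9
```

View pics/p2.png

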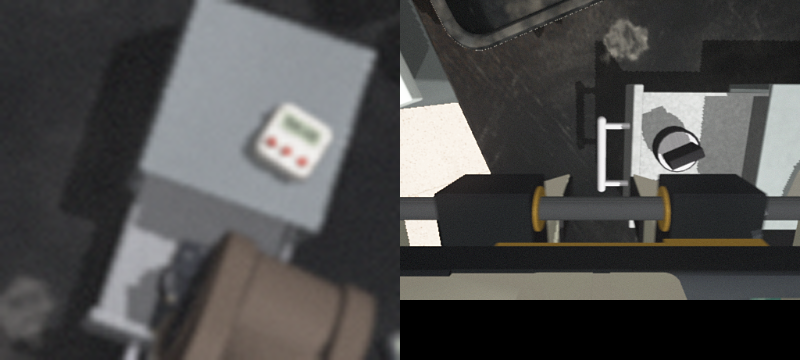

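The wrist half shows the drawer open with the handle at (602,155), and the key on its ring with its black grip at (684,155) running slightly up to the right. I'll measure both from the raw wrist image.

```bash
python3 - <<'E'
from h import *
import pickle
w=pickle.load(open('w3.pkl','rb'));g=cv2.cvtColor(w['image'],cv2.COLOR_RGB2GRAY)
o=np.array([.492,-.346])
for n,c in(('handle',(259,197)),):
    print(n,onz(w,*c,.066), onz(w,259,151,.071),onz(w,259,243,.071))
cr=g[150:230,315:400]
cv2.imwrite('pics/k1.png',cv2.resize(cr,None,fx=7,fy=7,interpolation=cv2.INTER_CUBIC))
print(proj(w,(.492,-.346,.07)))
E
```

```text
handle [ 0.39791956 -0.30790447  0.066     ] [ 0.41235945 -0.26304268  0.071     ] [ 0.38310574 -0.35350637  0.071     ]
[359.40942567 204.68896206]
```

View pics/k1.png

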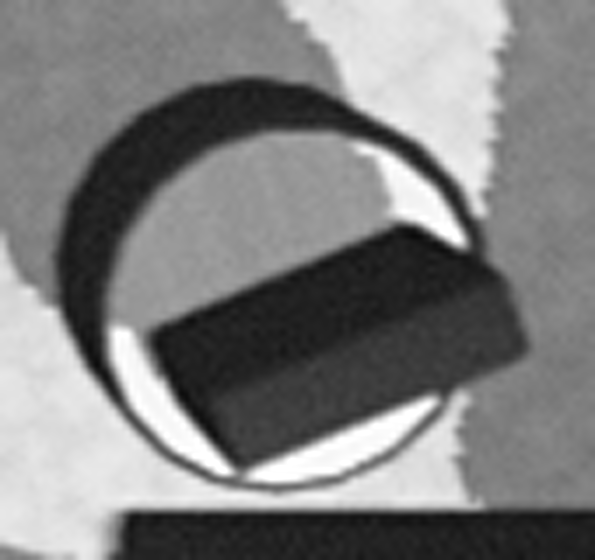

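The crop shows the lighter top face of the grip with corners (200,395), (495,275), (528,350) and (243,468). The white collar is centred near (292,309) on its black ring.

```bash
python3 - <<'E'
from h import *
import pickle
w=pickle.load(open('w3.pkl','rb'))
P=np.array([onz(w,315+x/7,150+y/7,.084) for x,y in((200,395),(495,275),(528,350),(243,468))])
print(P.mean(0)); v=P[1]+P[2]-P[0]-P[3];print('yaw',np.arctan2(v[1],v[0]),np.linalg.norm(v)/2,np.linalg.norm(P[0]-P[3]))
print('collar',onz(w,315+292/7,150+309/7,.048))
k=P.mean(0);y=np.arctan2(v[1],v[0])
goto((k[0],k[1],.067),y+np.pi)
print((k-onz(w,259,197,.066))[:2]@[.951,-.31])
E
```

```text
[ 0.4963247  -0.34153695  0.084     ]
yaw 0.10011007472915505 0.04209702048298864 0.012539793545425795
collar [ 0.49702825 -0.34207559  0.048     ]
tcp [ 0.4004 -0.2912  0.2358] yaw 1.256 z [ 0.006 -0.005 -1.   ] shift cm [-1.78 10.55 16.96]
az -113.8
0.10400935494989899
```

>>> drive_tool(
  series=[
    {"ax":0,"ay":0,"az":0,"tx":-0.6,"ty":3.52,"tz":2,"hand":1},
    {"ax":0,"ay":0,"az":0,"tx":-0.6,"ty":3.52,"tz":2,"hand":1},
    {"ax":0,"ay":0,"az":0,"tx":-0.6,"ty":3.51,"tz":2,"hand":1},
    {"ax":0,"ay":0,"az":-8.1,"tx":0,"ty":0,"tz":0,"hand":1},
    {"ax":0,"ay":0,"az":-8.1,"tx":0,"ty":0,"tz":0,"hand":1},
    {"ax":0,"ay":0,"az":-8.1,"tx":0,"ty":0,"tz":0,"hand":1},
    {"ax":0,"ay":0,"az":-8.1,"tx":0,"ty":0,"tz":0,"hand":1},
    {"ax":0,"ay":0,"az":-8.1,"tx":0,"ty":0,"tz":0,"hand":1},
    {"ax":0,"ay":0,"az":-8.1,"tx":0,"ty":0,"tz":0,"hand":1},
    {"ax":0,"ay":0,"az":-8.1,"tx":0,"ty":0,"tz":0,"hand":1},
    {"ax":0,"ay":0,"az":-8.1,"tx":0,"ty":0,"tz":0,"hand":1},
    {"ax":0,"ay":0,"az":-8.1,"tx":0,"ty":0,"tz":0,"hand":1},
  ],
)

```text
time: 6.2
tcp_pos: [0.4922, -0.3394, 0.1695]
tcp_rot: [-0.938, -2.996, -0.001]
wrist_force: [-0.3, -0.5, 0.0]
finger_gap: 0.0916
grasp_force: 0.0
```

>>> drive_tool(
  series=[
    {"ax":0,"ay":0,"az":-8.2,"tx":0,"ty":0,"tz":0,"hand":1},
    {"ax":0,"ay":0,"az":-8.2,"tx":0,"ty":0,"tz":0,"hand":1},
    {"ax":0,"ay":0,"az":-8.2,"tx":0,"ty":0,"tz":0,"hand":1},
    {"ax":0,"ay":0,"az":-8.2,"tx":0,"ty":0,"tz":0,"hand":1},
    {"ax":0,"ay":0,"az":-8.2,"tx":0,"ty":0,"tz":0,"hand":1},
    {"ax":0,"ay":0,"az":0,"tx":0,"ty":0,"tz":0,"hand":1},
  ],
)

```text
time: 6.8
tcp_pos: [0.4923, -0.3396, 0.1695]
tcp_rot: [0.165, -3.135, -0.002]
wrist_force: [-0.5, -0.1, 0.1]
finger_gap: 0.0917
grasp_force: 0.0
```

```bash
python3 - <<'E'
from h import *
goto((.4965,-.3417,.067),.1+np.pi)
s=telemetry.get_state();print(s['time'],np.round(s['q'],2),s['finger_gap'])
d=img('wrist','w4.png');t,_=tool()
for z in(.084,.07):
  print([proj(d,(.4965+a*np.cos(.1)-b*np.sin(.1),-.3417+a*np.sin(.1)+b*np.cos(.1),z)).round(0).tolist() for a in(-.022,.022) for b in(-.007,.007)])
E
```

```text
tcp [ 0.4923 -0.3396  0.1695] yaw -3.037 z [-0.002  0.001 -1.   ] shift cm [-0.42 -0.27 10.25]
az -359.7
6.8 [ 1.02  0.58 -0.76  1.68  0.44  1.07  1.8 ] 0.09170150255254483
[[242.0, 180.0], [261.0, 180.0], [242.0, 237.0], [261.0, 237.0]]
[[243.0, 176.0], [261.0, 176.0], [243.0, 230.0], [261.0, 230.0]]
```

View pics/w4.png

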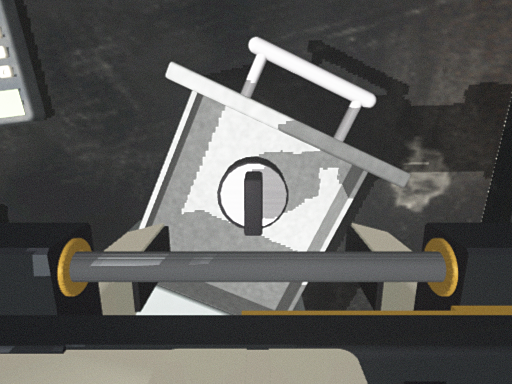

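The key's grip is at columns 244–263, rows 172–235. It lines up with the tool to within 1–2 px and is parallel to it. Going down to grip.

>>> drive_tool(
  series=[
    {"ax":0,"ay":0,"az":0,"tx":-0.35,"ty":-0.2,"tz":3,"hand":0.5},
    {"ax":0,"ay":0,"az":0,"tx":0,"ty":0,"tz":3,"hand":0.5},
    {"ax":0,"ay":0,"az":0,"tx":0,"ty":0,"tz":2.2,"hand":0.5},
    {"ax":0,"ay":0,"az":0,"tx":0,"ty":0,"tz":1.5,"hand":0.5},
    {"ax":0,"ay":0,"az":0,"tx":0,"ty":0,"tz":0.5,"hand":0.5},
    {"ax":0,"ay":0,"az":0,"tx":0,"ty":0,"tz":0,"hand":0.02},
    {"ax":0,"ay":0,"az":0,"tx":0,"ty":0,"tz":0,"hand":0.02},
    {"ax":0,"ay":0,"az":0,"tx":0,"ty":0,"tz":0,"hand":0.02},
    {"ax":0,"ay":0,"az":0,"tx":0,"ty":0,"tz":0,"hand":0.02},
    {"ax":0,"ay":0,"az":0,"tx":0,"ty":0,"tz":0,"hand":0.02},
  ],
  grip_force=35,
)

```text
time: 7.85
tcp_pos: [0.4973, -0.3417, 0.0693]
tcp_rot: [-0.161, 3.137, -0.001]
wrist_force: [0.1, -0.4, 0.5]
finger_gap: 0.0163
grasp_force: 0.0
```

>>> drive_tool(
  series=[
    {"ax":0,"ay":0,"az":0,"tx":0,"ty":0,"tz":0.15,"hand":0.02},
    {"ax":0,"ay":0,"az":0,"tx":0,"ty":0,"tz":0,"hand":0.02},
    {"ax":0,"ay":0,"az":0,"tx":0,"ty":0,"tz":0,"hand":0.02},
    {"ax":0,"ay":0,"az":0,"tx":0,"ty":0,"tz":0,"hand":0.02},
  ],
)

```text
time: 8.25
tcp_pos: [0.4985, -0.3421, 0.0689]
tcp_rot: [-0.161, 3.135, -0.003]
wrist_force: [-0.4, -0.0, 12.2]
finger_gap: 0.0137
grasp_force: 35.0
```

>>> drive_tool(
  series=[
    {"ax":0,"ay":0,"az":0,"tx":0,"ty":0,"tz":-1.5,"hand":0.02},
    {"ax":0,"ay":0,"az":0,"tx":0,"ty":0,"tz":-2.5,"hand":0.02},
    {"ax":0,"ay":0,"az":0,"tx":0,"ty":0,"tz":-3,"hand":0.02},
    {"ax":0,"ay":0,"az":0,"tx":0,"ty":0,"tz":-3,"hand":0.02},
    {"ax":0,"ay":0,"az":0,"tx":0,"ty":0,"tz":-3,"hand":0.02},
    {"ax":0,"ay":0,"az":0,"tx":0,"ty":0,"tz":0,"hand":0.02},
  ],
)

```text
time: 8.85
tcp_pos: [0.4991, -0.3417, 0.2021]
tcp_rot: [-0.161, 3.132, -0.005]
wrist_force: [0.5, 0.0, -1.0]
finger_gap: 0.014
grasp_force: 35.0
```

```bash
python3 - <<'E'
from h import *
s=telemetry.get_state();print(s['time'],np.round(s['q'],2),s['finger_gap'],s['wrist_force'])
goto((.476,.060,.20),2.886)
E
```

```text
8.85 [ 1.03  0.55 -0.77  1.63  0.42  1.12  1.82] 0.013990586379526571 [ 0.50374155  0.00409242 -1.01016239]
tcp [ 0.4991 -0.3417  0.2021] yaw -3.039 z [ 0.006 -0.003 -1.   ] shift cm [-1.83 40.2   0.07]
az -339.5
```

>>> drive_tool(
  series=[
    {"ax":0,"ay":0,"az":0,"tx":-0.5,"ty":4.02,"tz":0,"hand":0.02},
    {"ax":0,"ay":0,"az":0,"tx":-0.5,"ty":4.02,"tz":0,"hand":0.02},
    {"ax":0,"ay":0,"az":0,"tx":-0.5,"ty":4.02,"tz":0,"hand":0.02},
    {"ax":0,"ay":0,"az":0,"tx":-0.5,"ty":4.02,"tz":0,"hand":0.02},
    {"ax":0,"ay":0,"az":0,"tx":-0.5,"ty":4.02,"tz":0,"hand":0.02},
    {"ax":0,"ay":0,"az":0,"tx":-0.5,"ty":4.02,"tz":0,"hand":0.02},
    {"ax":0,"ay":0,"az":0,"tx":-0.5,"ty":4.02,"tz":0,"hand":0.02},
    {"ax":0,"ay":0,"az":0,"tx":-0.5,"ty":4.02,"tz":0,"hand":0.02},
    {"ax":0,"ay":0,"az":0,"tx":-0.5,"ty":4.02,"tz":0,"hand":0.02},
    {"ax":0,"ay":0,"az":0,"tx":-0.5,"ty":4.02,"tz":0,"hand":0.02},
    {"ax":0,"ay":0,"az":0,"tx":-0.5,"ty":0,"tz":0,"hand":0.02},
    {"ax":0,"ay":0,"az":0,"tx":-0.5,"ty":0,"tz":0,"hand":0.02},
  ],
)

```text
time: 10.05
tcp_pos: [0.5152, 0.0655, 0.1971]
tcp_rot: [0.166, -3.136, 0.001]
wrist_force: [0.6, -0.2, -1.6]
finger_gap: 0.0137
grasp_force: 35.0
```

>>> drive_tool(
  series=[
    {"ax":0,"ay":0,"az":6.8,"tx":0,"ty":0,"tz":0,"hand":0.02},
    {"ax":0,"ay":0,"az":6.8,"tx":0,"ty":0,"tz":0,"hand":0.02},
    {"ax":0,"ay":0,"az":6.8,"tx":0,"ty":0,"tz":0,"hand":0.02},
    {"ax":0,"ay":0,"az":0,"tx":0,"ty":0,"tz":0,"hand":0.02},
    {"ax":0,"ay":0,"az":0,"tx":0,"ty":0,"tz":0,"hand":0.02},
  ],
)

```text
time: 10.55
tcp_pos: [0.5156, 0.0634, 0.197]
tcp_rot: [-0.394, -3.116, 0.001]
wrist_force: [-0.2, -0.8, -0.9]
finger_gap: 0.0135
grasp_force: 35.0
```

```bash
python3 - <<'E'
from h import *
s=telemetry.get_state();print(s['time'],np.round(s['q'],2),s['finger_gap'],s['wrist_force'])
goto((.476,.060,.20),2.886)
import pickle
d=img('wrist','w5.png');pickle.dump(d,open('w5.pkl','wb')); t=img('top'); pickle.dump(t,open('t3.pkl','wb'))
print(proj(d,(.476,.06,.066)))
c=cv2.resize(t['image'][140:230,280:370],(400,400),interpolation=cv2.INTER_CUBIC)
x=np.zeros((400,800,3),np.uint8);x[:,:400]=c;x[:,400:]=cv2.resize(d['image'],(400,400))
x=np.zeros((584,512,3),np.uint8);x[:384]=d['image'];x[384:,:200]=c[::2,::2]
cv2.imwrite('pics/p5.png',x[:,:,::-1])
E
```

```text
10.55 [ 0.35  0.42 -0.77  1.84  0.34  1.02  0.77] 0.013467345198463264 [-0.16352622 -0.79756213 -0.93344625]
tcp [0.5156 0.0634 0.197 ] yaw 2.89 z [-0.    -0.001 -1.   ] shift cm [ 3.75 -1.31 -0.29]
az 0.2
[240.22971766 146.82319155]
```

View pics/p5.png

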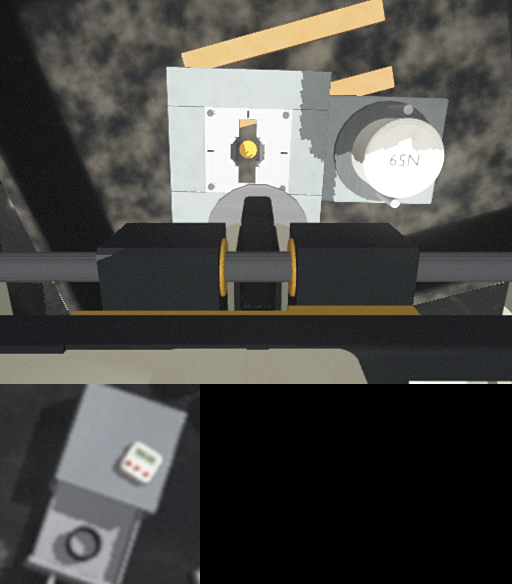

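The plate and slot are centred near (248,150.5), with the slot running straight up the image. The held key's collar spans columns 209–306 and its far rim is at row 184. The inset shows the drawer open with the ring inside it.

```bash
python3 - <<'E'
from h import *
import pickle
d=pickle.load(open('w5.pkl','rb')); s=onz(d,248,150.5,.066); print(s)
print('slot dir',onz(d,248,118,.066)-onz(d,248,183,.066))
t,r=tool(); print(r.inv().apply(s-t)*100)
c=onz(d,257.5,184,.176); print('collar rim in tool',r.inv().apply(c-t)*100)
print([ (r.inv().apply(onz(d,u,215,.176)-t)*100).round(2) for u in(209,306)])
b=pickle.load(open('t3.pkl','rb'))
print('ring', onz(b,280+83*2*90/400,140+(544-384)*2*90/400,.04))
E
```

```text
[0.48063506 0.06557544 0.066     ]
slot dir [-0.05324741  0.01406328  0.        ]
[ 3.42106958 -0.69826493 13.1077793 ]
collar rim in tool [2.97738704 0.09789669 2.10736847]
[array([ 1.27, -2.51,  2.11]), array([1.27, 2.7 , 2.11])]
ring [ 0.48953304 -0.342338    0.04      ]
```

>>> drive_tool(
  series=[
    {"ax":0,"ay":0,"az":0,"tx":1.1,"ty":-0.3,"tz":1,"hand":0.02},
    {"ax":0,"ay":0,"az":0,"tx":1.1,"ty":-0.3,"tz":1,"hand":0.02},
    {"ax":0,"ay":0,"az":0,"tx":1.1,"ty":-0.3,"tz":1,"hand":0.02},
    {"ax":0,"ay":0,"az":0,"tx":0,"ty":0,"tz":1.5,"hand":0.02},
    {"ax":0,"ay":0,"az":0,"tx":0,"ty":0,"tz":0.5,"hand":0.02},
    {"ax":0,"ay":0,"az":0,"tx":0,"ty":0,"tz":0,"hand":0.02},
    {"ax":0,"ay":0,"az":0,"tx":0,"ty":0,"tz":0,"hand":0.02},
  ],
)

```text
time: 11.35
tcp_pos: [0.4818, 0.0642, 0.1476]
tcp_rot: [0.396, 3.116, 0.001]
wrist_force: [-0.5, -0.1, -1.7]
finger_gap: 0.0137
grasp_force: 35.0
```

```bash
python3 - <<'E'
from h import *
goto((.479,.064,.087),2.886)
import pickle
d=img('wrist');pickle.dump(d,open('w6.pkl','wb')); a=img('scene');pickle.dump(a,open('s6.pkl','wb'))
x=np.zeros((600,800,3),np.uint8);x[:384,:512]=d['image']
x[:384,512:]=cv2.resize(a['image'][205:265,210:255],(288,384),interpolation=cv2.INTER_CUBIC)
cv2.imwrite('pics/p6.png',x[:384,:,::-1])
E
```

```text
tcp [0.4818 0.0642 0.1476] yaw 2.889 z [ 0.  0. -1.] shift cm [ 0.27 -0.1   6.06]
az 0.2
```

View pics/p6.png

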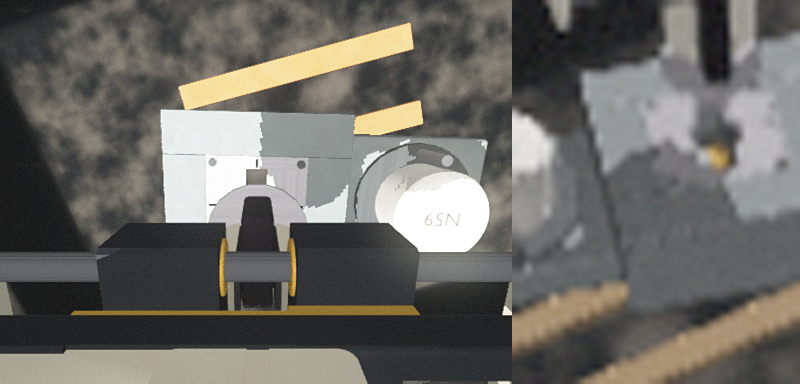

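The slot end is at (256.5,169), the box edge at row 110 and the plate spans columns 205–309, all centred on the held key at column 257.5. The sideways fit is good, so I'll compute the x offset from those rows.

```bash
python3 - <<'E'
from h import *
import pickle
d=pickle.load(open('w6.pkl','rb')); t,r=tool()
f=lambda u,v,z:(r.inv().apply(onz(d,u,v,z)-t)*100).round(2)
print('slot end (-2.7)',f(256.5,169,.066)); print('box edge(-6.6)',f(257,110.5,.066),f(160,110,.066),f(355,114.5,.066))
w5=pickle.load(open('w5.pkl','rb'))
c=f(257.5,184.5,t[2]-.0559+.035); print('collar rim(-2.8)',c)
print('plate',f(205,200,.066),f(309,200,.066))
E
```

```text
slot end (-2.7) [2.73 0.08 8.18]
box edge(-6.6) [6.74 0.11 8.17] [ 6.77 -6.44  8.17] [6.48 6.76 8.18]
collar rim(-2.8) [2.98 0.14 2.09]
plate [ 0.46 -3.65  8.18] [0.46 3.88 8.18]
```

>>> drive_tool(
  series=[
    {"ax":0,"ay":0,"az":1,"tx":-0.1,"ty":0,"tz":1.5,"hand":0.02},
    {"ax":0,"ay":0,"az":0,"tx":0,"ty":0,"tz":1,"hand":0.02},
    {"ax":0,"ay":0,"az":0,"tx":0,"ty":0,"tz":0.5,"hand":0.02},
    {"ax":0,"ay":0,"az":0,"tx":0,"ty":0,"tz":0.5,"hand":0.02},
    {"ax":0,"ay":0,"az":0,"tx":0,"ty":0,"tz":0.3,"hand":0.02},
    {"ax":0,"ay":0,"az":0,"tx":0,"ty":0,"tz":0,"hand":0.02},
  ],
  grip_force=50,
)

```text
time: 12.05
tcp_pos: [0.4823, 0.0639, 0.109]
tcp_rot: [-0.424, -3.113, 0.0]
wrist_force: [-0.4, -0.6, -1.0]
finger_gap: 0.0134
grasp_force: 50.0
```

>>> drive_tool(
  series=[
    {"ax":0,"ay":0,"az":0,"tx":0,"ty":0,"tz":0.3,"hand":0.02},
    {"ax":0,"ay":0,"az":0,"tx":0,"ty":0,"tz":0.3,"hand":0.02},
    {"ax":0,"ay":0,"az":0,"tx":0,"ty":0,"tz":0.2,"hand":0.02},
    {"ax":0,"ay":0,"az":0,"tx":0,"ty":0,"tz":0,"hand":0.02},
  ],
)

```text
time: 12.45
tcp_pos: [0.4827, 0.064, 0.1012]
tcp_rot: [0.424, 3.112, 0.0]
wrist_force: [0.7, -0.7, 1.9]
finger_gap: 0.0137
grasp_force: 50.0
```

The pin has entered the slot and only the plunger's force shows. Pressing on down until the collar lands.

>>> drive_tool(
  series=[
    {"ax":0,"ay":0,"az":0,"tx":0,"ty":0,"tz":0.3,"hand":0.02},
    {"ax":0,"ay":0,"az":0,"tx":0,"ty":0,"tz":0.3,"hand":0.02},
    {"ax":0,"ay":0,"az":0,"tx":0,"ty":0,"tz":0.3,"hand":0.02},
    {"ax":0,"ay":0,"az":0,"tx":0,"ty":0,"tz":0.2,"hand":0.02},
    {"ax":0,"ay":0,"az":0,"tx":0,"ty":0,"tz":0,"hand":0.02},
    {"ax":0,"ay":0,"az":0,"tx":0,"ty":0,"tz":0,"hand":0.02},
  ],
)

```text
time: 13.05
tcp_pos: [0.4826, 0.064, 0.0909]
tcp_rot: [0.424, 3.112, -0.001]
wrist_force: [-2.2, -1.3, 14.1]
finger_gap: 0.0138
grasp_force: 50.0
```

The collar has landed (z 0.0909, force up by about 11 N beyond the plunger's). Turning clockwise, which is +z of the tool.

>>> drive_tool(
  series=[
    {"ax":0,"ay":0,"az":6,"tx":0,"ty":0,"tz":-0.02,"hand":0.02},
    {"ax":0,"ay":0,"az":7,"tx":0,"ty":0,"tz":0,"hand":0.02},
    {"ax":0,"ay":0,"az":7,"tx":0,"ty":0,"tz":0,"hand":0.02},
    {"ax":0,"ay":0,"az":7,"tx":0,"ty":0,"tz":0,"hand":0.02},
    {"ax":0,"ay":0,"az":7,"tx":0,"ty":0,"tz":0,"hand":0.02},
    {"ax":0,"ay":0,"az":7,"tx":0,"ty":0,"tz":0,"hand":0.02},
    {"ax":0,"ay":0,"az":7,"tx":0,"ty":0,"tz":0,"hand":0.02},
    {"ax":0,"ay":0,"az":7,"tx":0,"ty":0,"tz":0,"hand":0.02},
    {"ax":0,"ay":0,"az":7,"tx":0,"ty":0,"tz":0,"hand":0.02},
    {"ax":0,"ay":0,"az":0,"tx":0,"ty":0,"tz":0,"hand":0.02},
  ],
)

```text
time: 14.05
tcp_pos: [0.4814, 0.0631, 0.0909]
tcp_rot: [1.972, 2.445, -0.004]
wrist_force: [-6.6, -3.4, 17.0]
finger_gap: 0.0139
grasp_force: 50.0
```

```bash
python3 - <<'E'
from h import *
s=telemetry.get_state();print(np.round(s['q'],2),np.round(s['wrist_force'],1),np.round(s['moment'],2),s['grasp_force'])
goto((.48,.064,.0909),2.87-1.43)
E
```

```text
[ 0.07  0.44 -0.41  2.05  0.27  0.71 -0.29] [-6.6 -3.4 17. ] [-0.7   1.19  0.02] 50.00387370586395
tcp [0.4814 0.0631 0.0909] yaw 1.784 z [-0.001 -0.002 -1.   ] shift cm [ 0.11 -0.12  0.  ]
az 19.7
```

>>> drive_tool(
  series=[
    {"ax":0,"ay":0,"az":6,"tx":0,"ty":0,"tz":0,"hand":0.02},
    {"ax":0,"ay":0,"az":6,"tx":0,"ty":0,"tz":0,"hand":0.02},
    {"ax":0,"ay":0,"az":5,"tx":0,"ty":0,"tz":0,"hand":0.02},
    {"ax":0,"ay":0,"az":0,"tx":0,"ty":0,"tz":0,"hand":0.02},
  ],
)

```text
time: 14.45
tcp_pos: [0.4812, 0.0634, 0.0909]
tcp_rot: [2.31, 2.129, -0.004]
wrist_force: [-7.5, -2.0, 17.7]
finger_gap: 0.0134
grasp_force: 50.0
```

```bash
python3 - <<'E'
from h import *
s=telemetry.get_state();print(np.round(s['q'],2),np.round(s['wrist_force'],1),np.round(s['moment'],2),s['grasp_force'])
goto((.48,.064,.0909),2.87-1.43)
E
```

```text
[ 0.02  0.43 -0.33  2.05  0.22  0.69 -0.54] [-7.5 -2.  17.7] [-0.46  1.37  0.06] 50.00371813774109
tcp [0.4812 0.0634 0.0909] yaw 1.489 z [-0.002 -0.002 -1.   ] shift cm [ 0.05 -0.12  0.  ]
az 2.8
```

>>> drive_tool(
  series=[
    {"ax":0,"ay":0,"az":3,"tx":0,"ty":0,"tz":0,"hand":0.02},
    {"ax":0,"ay":0,"az":2,"tx":0,"ty":0,"tz":0,"hand":0.02},
    {"ax":0,"ay":0,"az":0,"tx":0,"ty":0,"tz":0,"hand":0.02},
    {"ax":0,"ay":0,"az":0,"tx":0,"ty":0,"tz":0,"hand":0.02},
  ],
)

```text
time: 14.85
tcp_pos: [0.4812, 0.0635, 0.0909]
tcp_rot: [-2.398, -2.03, 0.003]
wrist_force: [-7.1, -3.2, 17.9]
finger_gap: 0.0139
grasp_force: 50.0
```

```bash
python3 - <<'E'
from h import *
s=telemetry.get_state();print(np.round(s['q'],2),np.round(s['wrist_force'],1),np.round(s['moment'],2),s['grasp_force'])
goto((.48,.064,.0909),2.87-1.43)
E
```

```text
[-0.    0.43 -0.31  2.05  0.2   0.69 -0.61] [-7.1 -3.2 17.9] [-0.37  1.43  0.17] 50.00552952289581
tcp [0.4812 0.0635 0.0909] yaw 1.405 z [-0.002 -0.001 -1.   ] shift cm [ 0.03 -0.12  0.  ]
az -2.0
```

>>> drive_tool(
  series=[
    {"ax":0,"ay":0,"az":2,"tx":0,"ty":0,"tz":0,"hand":0.02},
    {"ax":0,"ay":0,"az":2,"tx":0,"ty":0,"tz":0,"hand":0.02},
    {"ax":0,"ay":0,"az":0,"tx":0,"ty":0,"tz":0,"hand":0.02},
    {"ax":0,"ay":0,"az":0,"tx":0,"ty":0,"tz":0,"hand":0.02},
  ],
)

```text
time: 15.25
tcp_pos: [0.4811, 0.0636, 0.0909]
tcp_rot: [2.465, 1.947, -0.004]
wrist_force: [-7.1, -2.3, 19.3]
finger_gap: 0.0138
grasp_force: 50.4
```

```bash
python3 - <<'E'
from h import *
s=telemetry.get_state();print(np.round(s['q'],2),np.round(s['wrist_force'],1),np.round(s['moment'],2),s['grasp_force'])
goto((.48,.064,.0909),2.87-1.43)
E
```

```text
[-0.01  0.43 -0.29  2.05  0.19  0.69 -0.67] [-7.1 -2.3 19.3] [-0.42  1.5   0.81] 50.440263748168945
tcp [0.4811 0.0636 0.0909] yaw 1.337 z [-0.002 -0.002 -1.   ] shift cm [ 0.02 -0.11 -0.  ]
az -5.9
```

The moment jumped from 0.17 to 0.81 N m at a turn of about 1.5 rad, so the key is against the stop. It is fully down and gripped, and the drawer is at its stop. Handing in.

```bash
python3 -c "
from cell import job
print(job.close_job())"
```

```text
the job is handed in; nothing more can be done
None
```

I handed the job in with the drawer left open at its stop and the key pushed fully down, turned clockwise to its stop and still gripped there; no other object was deliberately touched, and no verdict came back.

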